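Blank off the test port

TASK

Close the test port for a background-noise check: take the long blanking plate by its upright black grip and slide it sideways off its ledge into the low middle bay until its two holes drop over the two pins and it lies flat on the bay floor, then let go. Slide it rather than lift it: it must never be more than 3 cm above the ledges. Leave the short plate where it is on the other ledge.

Things in the scene. Friction and masses are not known exactly. Their poses are not given: they have to be found in the camera images.
- long_plate_grip (a point): Grip of the loose LONG plate: aluminium 180 x 84 x 6 mm, 0.3 kg, a 30 mm hole 62 mm either side of its middle. The grip is an upright black block at the middle, 36 mm (x) by 18 mm (y), 44 mm tall. Point: on the grip's axis, 30 mm above the plate's top face, 36 mm above its underside. x along the plate, y across, z up. Starts flat on either ledge, a little askew; a half turn is the same.
- short_plate_grip (a point): Grip of the loose SHORT plate, with the same grip, point and axes as the long one, but only 126 mm long, its holes 37 mm either side of the middle: it does not fit these pins. Lies on the other ledge.
- fixture: Fixed block on the bench, origin at the middle of its underside; place and yaw vary. 210 mm (x) by 348 mm (y). A grey bay 116 mm wide across its middle, open at both x ends, has its floor 18 mm above the bench; a plywood ledge 116 mm wide on each side (centred at y = +116 and -116 mm) has its top 30 mm above the bench. x: along the line of pins, away from the robot; y left; z up.
- port (a point): Middle of the bay floor (the dark round port), 18 mm above the bench; axes as the fixture's. Fixed steel pins stand 62 mm either side of it along x: 14 mm thick for 5 mm, then tapering to 6 mm thick at their 10 mm tips, 2 mm below ledge level, so a plate slides over them. The long plate's grip point is 48 mm above this point on a ledge and 36 mm above it when seated.
There are look-alikes about, which are no part of the job. Leave any yellow look-alike of the part that bears long_plate_grip alone.

How it is judged:
At the end, for the whole second after the job is handed in: The long plate lies flat (within 4 degrees) on the bay floor with both holes over the pins: its middle within 15 mm of the port, its length along the line of the pins within 14 degrees, its height within 4 mm of seated. The short plate is within 30 mm of where it started (horizontal distance between long_plate_grip and port below 0.015 m and z of long_plate_grip in the frame of port between 0.032 and 0.04 m and angle between long_plate_grip's own z axis and vertical below 0.07 rad and angle between the x axis of long_plate_grip and the x axis of port, either way round below 0.25 rad and distance of short_plate_grip from where it was at the start of the episode below 0.03 m); the robot touches nothing.
It fails at once if the long plate is lifted more than 3 cm above the ledges (z of long_plate_grip in the frame of port above 0.08 m).
It fails at once if the short plate is moved more than 3 cm (distance of short_plate_grip from where it was at the start of the episode above 0.03 m).
It also fails if it takes over 32 s, if anything falls off the work surface, if the arm or the gripper's body presses on something with over 40 N, if the wrist force passes 120 N, or if a joint passes its speed limit or range.

ROBOT

A 6-joint arm with a two-finger parallel gripper is mounted at the origin on the work surface. World frame = base frame: x ahead of the robot, y to its left, z up, the work surface at z = 0. Lengths are in m, angles in rad, forces in N, time in s.
With the tool pointing down it reaches from about 0.275 to 0.825 m from the base axis. Payload 4.9 kg.
Tool frame: the origin (TCP) lies on the front face of the gripper's body, between the roots of the fingers; the fingertips stand 73 mm ahead of it and the grasp point (between the pads) lies 54 mm ahead of it; z points along the fingers, y is the direction in which the jaws open and shut (so a half turn about z gives the same grasp; the last joint's range is limited). The gripper opens to 85 mm and grips with 20 to 120 N. Pads are 22 mm wide; open, the fingers measure 114 mm over their backs; the gripper's body (76 mm by 85 mm) begins 54 mm behind the grasp point. The pads swing forward as they close: fully open they stand 13 mm farther back than shut.
Start: joints at [-0.134, 0.326, -0.193, 1.052, 0, 1.437], TCP at [0.55, 0, 0.304] pointing down, gripper open.
Joint ranges: [-2.65, 2.65], [-0.97, 1.79], [-1.3, 1.35], [-1.93, 2.1], [-1.47, 1.37], [-3.14, 3.14]. Speed limits (rad/s): [2.57, 2.57, 3.14, 3.14, 3.14, 3.14].

INTERFACE

Orientations are given as a rotation vector (axis times angle).
In Python, from rig import manip gives the robot as it stands. The module is installed in compiled form; this text tells all that it offers. Calls block until the motion is done:
- manip.move_to(position, orientation): joint-space move of the TCP to a pose.
- manip.move_l(position, attitude=None, vel=0.15): straight line of the TCP; attitude=None keeps the orientation; vel is the mean speed in m/s.
- manip.move_joints(angles): joint-space move.
- manip.release() and manip.grab(force=None): open the fingers fully, or close them until they stop; force is the grip in N (None keeps the last).
- manip.wait(seconds).
- manip.ik(position, orientation): joint angles nearest the present ones, or None.
- manip.snapshot(name): name is "scene" or "side" or "wrist"; returns a dict with "pixels" (400x640x3 uint8, red, green, blue), "fx", "fy", "cx", "cy" (pixels), "position" and "attitude" of the camera in the world. Camera axes: x right, y down, z forward; pixel columns grow to the right and rows downward; lengths in m; the calibration is good to about 2 mm. A picture is of the moment at which its call begins. There is no depth.
A pose or a line that the arm cannot do raises manip.MotionError and nothing moves.
- manip.job_done(): hands the job in, once; it reports no verdict.
Readings, each from a call of its own:
- manip.read_t(): time.
- manip.read_qpos(): joint angles.
- manip.read_qd(): joint speeds.
- manip.read_effort(): joint torques, N m.
- manip.read_eef_pos(): TCP position.
- manip.read_tool_rot(): TCP orientation.
- manip.read_contact_force(): force on the tool from outside, world axes, zero at the start.
- manip.read_ft_torque(): the same for the moment, N m.
- manip.read_opening(): opening from 0.0 (shut) to 1.0 (fully open).
Only numpy, scipy, OpenCV 4.12 (cv2) and the standard library are available. Lean on these libraries where they do the work, as an engineer would, in place of code of your own. Each camera call takes 0.05 s, during which the arm holds its last target.

## Working session

There is one attempt and no reset: what is moved stays moved. The work goes in short steps, each a Python script; the robot and the scene stay as the last script left them, time stands still between calls to the robot, and variables do not carry over. Pictures are saved under pics/ and viewed, and the job is handed in when it is done.

```bash
mkdir -p pics
python3 - <<'E'
from rig import manip
import cv2
for n in ["scene","side","wrist"]:
    s=manip.snapshot(n); cv2.imwrite(f"pics/{n}0.png",s["pixels"][:,:,::-1])
    print(n,s["fx"],s["fy"],s["cx"],s["cy"],s["position"],s["attitude"])
print(manip.read_t(),manip.read_tool_rot())
E
```

```text
scene 397.6905871129547 397.6905871129547 321.848299494546 199.85813012705228 [ 0.93989341 -0.13421897  0.84380052] [-1.93331387 -1.82764961  0.57614747]
side 458.3162674821726 458.3162674821726 318.9670009371811 197.383097796949 [-0.00227746 -0.58550064  0.79572409] [-2.26568406  0.88519317 -0.31677695]
wrist 321.8772646829227 321.8772646829227 319.33502722323476 199.8966515311689 [0.55052028 0.08217021 0.37392013] [ 2.81367425e+00  1.43275748e-03 -1.78790759e-03]
0.15 [-2.22069420e+00 -2.22067443e+00  1.32649090e-03]
```

View pics/scene0.png

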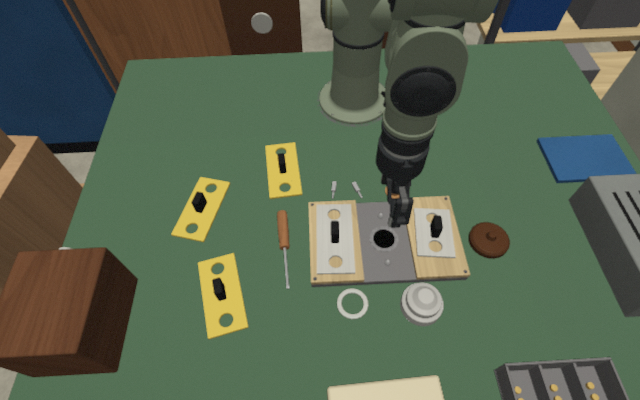

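View pics/side0.png

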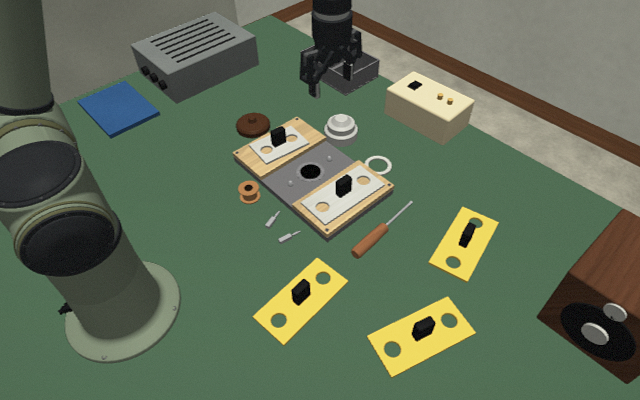

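View pics/wrist0.png

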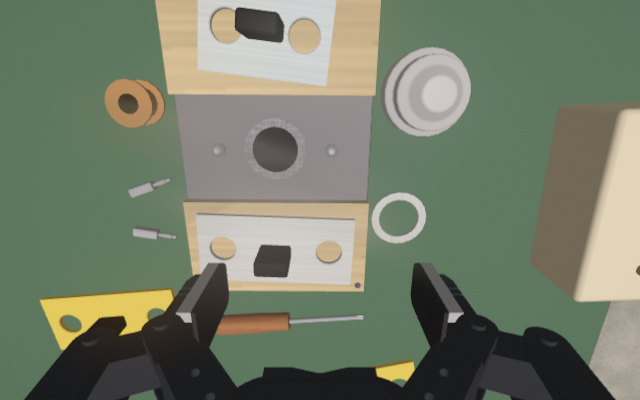

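In the wrist view, the long white plate is on the lower (−y) ledge, grip about (272,260), holes (223,247) and (329,251). The short white plate is on the upper (+y) ledge, grip about (258,25). The port is at (275,149) with pins at (219,150) and (331,151). In the scene view the long plate is at (335,235), the short one at (435,230), and three yellow look-alikes are at (283,168), (201,205) and (220,293). The long one is aluminium-white, on a ledge, and longer than its neighbour. I'll confirm that with a crop and measurements.

```bash
cat > h.py <<'E'
import numpy as np, cv2
from scipy.spatial.transform import Rotation as R
def rays(s,uv):
    uv=np.asarray(uv,float).reshape(-1,2)
    d=np.c_[(uv[:,0]-s["cx"])/s["fx"],(uv[:,1]-s["cy"])/s["fy"],np.ones(len(uv))]
    return d@R.from_rotvec(s["attitude"]).as_matrix().T
def onplane(s,uv,z):
    d=rays(s,uv); p=np.asarray(s["position"]); return (p+d*((z-p[2])/d[:,2])[:,None])[:,:2]
def proj(s,P):
    q=(np.atleast_2d(P)-np.asarray(s["position"]))@R.from_rotvec(s["attitude"]).as_matrix()
    return np.c_[q[:,0]/q[:,2]*s["fx"]+s["cx"],q[:,1]/q[:,2]*s["fy"]+s["cy"]]
def rect(s,mask,z):
    cs,_=cv2.findContours(mask,cv2.RETR_EXTERNAL,cv2.CHAIN_APPROX_NONE)
    out=[]
    for c in cs:
        if cv2.contourArea(c)<400: continue
        P=onplane(s,cv2.convexHull(c),z)
        (c0,(w,h),a)=cv2.minAreaRect((P*1000).astype(np.float32))
        if w<h: w,h,a=h,w,a+90
        out.append((np.round(c0,1),round(w,1),round(h,1),round((a+90)%180-90,2),c.reshape(-1,2).mean(0).round()))
    return out
def masks(s):
    hsv=cv2.cvtColor(s["pixels"],cv2.COLOR_RGB2HSV); H,S,V=cv2.split(hsv)
    return H,S,V
E
python3 - <<'E'
from h import *
from rig import manip
for n in ["wrist","scene","side"]:
    s=manip.snapshot(n); np.save(f"{n}.npy",s,allow_pickle=True)
    H,S,V=masks(s)
    al=cv2.morphologyEx(((S<45)&(V>150)).astype(np.uint8)*255,cv2.MORPH_OPEN,np.ones((3,3)))
    ply=cv2.morphologyEx(((S>50)&(S<170)&(H>10)&(H<24)&(V>140)).astype(np.uint8)*255,cv2.MORPH_OPEN,np.ones((3,3)))
    print(n,"AL z=.036");[print("  ",r) for r in rect(s,al,.036)]
    print(n,"PLY z=.03");[print("  ",r) for r in rect(s,ply,.03)]
    # small holes/dark port
s=manip.snapshot("wrist")
for a in [(223,247),(329,251)]: print("hole",onplane(s,[a],.036))
for a in [(219,150),(331,151)]: print("pin",onplane(s,[a],.028))
print("port",onplane(s,[(275,149)],.018))
s=manip.snapshot("scene")["pixels"][185:295,295:475,::-1]
w=manip.snapshot("wrist")["pixels"][0:300,100:400,::-1]
cv2.imwrite("pics/crop1.png",np.hstack([cv2.resize(w,(540,540)),]))
cv2.imwrite("pics/crop2.png",cv2.resize(s,None,fx=4,fy=4,interpolation=cv2.INTER_CUBIC))
E
```

```text
wrist AL z=.036
   (array([ 941.4, -250.6]), 181.2, 62.7, -72.23, array([621., 349.]))
   (array([498.8, -94.8]), 180.7, 86.4, -2.21, array([275., 248.]))
   (array([639.1, -54.6]), 61.5, 61.5, -43.66, array([398., 217.]))
   (array([657. ,  79.7]), 84.0, 83.8, 48.4, array([427.,  91.]))
   (array([498.1, 130.6]), 126.4, 75.0, -6.71, array([267.,  38.]))
wrist PLY z=.03
   (array([ 462.3, -208.8]), 94.0, 20.9, 3.72, array([253., 326.]))
   (array([500.1, -95.8]), 210.5, 117.6, -0.38, array([281., 243.]))
   (array([866.3, -51.1]), 230.8, 7.7, -88.04, array([598., 202.]))
   (array([360.3,  69.2]), 60.0, 47.2, 0.04, array([134., 102.]))
   (array([535.3, 131.9]), 29.0, 28.6, 0.03, array([304.,  36.]))
   (array([459.2, 140.1]), 28.9, 25.0, -79.48, array([225.,  26.]))
   (array([501.4, 120.3]), 210.5, 84.3, -0.28, array([269.,  58.]))
scene AL z=.036
   (array([654.9, -67.8]), 64.4, 62.8, -4.19, array([352., 303.]))
   (array([661.6,  77.6]), 83.8, 83.5, 86.7, array([422., 302.]))
   (array([496. , 136.6]), 126.5, 84.3, -6.79, array([433., 232.]))
   (array([496.4, -92.7]), 181.0, 82.
[... 366 characters left out ...]
4.44, array([608.,  67.]))
   (array([-293.2,  755.5]), 518.3, 154.2, -89.94, array([567.,  33.]))
side AL z=.036
   (array([497.9, -95.8]), 179.7, 84.0, -2.34, array([343., 193.]))
   (array([497.9, 134.7]), 126.0, 83.9, -6.85, array([278., 144.]))
   (array([ 981.2, -312. ]), 520.1, 152.2, -89.99, array([563., 150.]))
   (array([981.1, 186.1]), 390.8, 151.8, 89.72, array([406.,  63.]))
side PLY z=.03
   (array([499.3, -95.6]), 210.5, 117.4, -0.38, array([342., 196.]))
   (array([500.6, 135.6]), 210.1, 115.9, -0.39, array([283., 148.]))
hole [[ 0.43812262 -0.09126512]]
hole [[ 0.56205929 -0.09635844]]
pin [[0.44227843 0.02108029]]
pin [[0.56322613 0.02010071]]
port [[0.50141355 0.02048467]]
```

```bash
ls pics
```

```text
crop1.png
crop2.png
scene0.png
side0.png
wrist0.png
```

View pics/crop1.png

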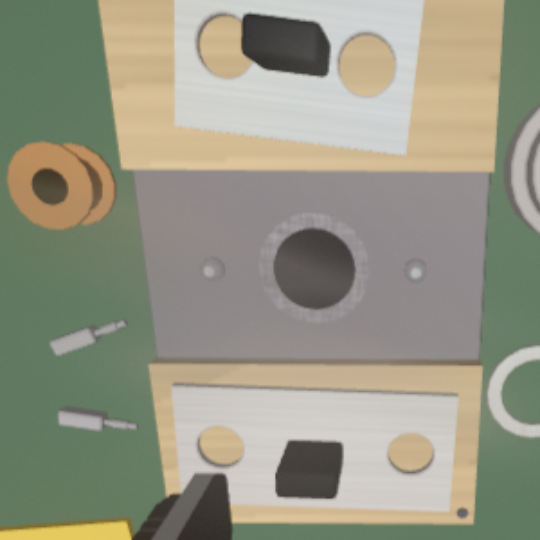

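The crop and measurements agree. The white plate on the −y ledge measures 181 x 84 mm and is centred at about (0.498, −0.0945) with yaw −2.3°. The other is 126 mm, so it is the short one. The port is at about (0.501, 0.0203) and the fixture's yaw is −0.4°. I'll move in with the jaws closing across y.

```bash
cat >> h.py <<'E'
def att(yaw,flip): # tool down, jaws along plate y
    base=R.from_rotvec([np.pi,0,0]) if flip==0 else R.from_rotvec([0,np.pi,0])
    return (R.from_euler('z',yaw,degrees=True)*base).as_rotvec()
E
python3 - <<'E'
from h import *
from rig import manip
for f in (0,1):
    print(f,manip.ik([.498,-.0945,.2],att(-2.3,f)),manip.ik([.501,.02,.108],att(-.4,f)))
q=[manip.ik([.498,-.0945,.2],att(-2.3,f)) for f in (0,1)]
f=min((0,1),key=lambda i:9 if q[i] is None else abs(q[i][5]))
open("f.txt","w").write(str(f))
manip.move_to([.498,-.0945,.2],att(-2.3,f))
s=manip.snapshot("wrist"); cv2.imwrite("pics/wrist1.png",s["pixels"][:,:,::-1])
s=manip.snapshot("side"); cv2.imwrite("pics/side1.png",s["pixels"][:,:,::-1])
manip.move_l([.498,-.0945,.120],vel=.08)
s=manip.snapshot("side"); cv2.imwrite("pics/side2.png",s["pixels"][100:280,200:460,::-1].repeat(3,0).repeat(3,1))
print(f,manip.read_t(),manip.read_eef_pos(),manip.read_contact_force())
E
```

```text
0 [-0.33324455  0.34603638 -0.45500738  0.76975256  0.          2.84849068] [-0.10742262  0.46572917 -0.56299704  0.54207011  0.          3.04115135]
1 [-0.33324455  0.34603638 -0.45500738  0.76975256  0.         -0.29310197] [-0.10742262  0.46572917 -0.56299704  0.54207011  0.         -0.1004413 ]
1 3.275 [ 0.498439   -0.09463885  0.12056443] [ 0.4416532  -0.45966524  0.35709572]
```

View pics/side2.png

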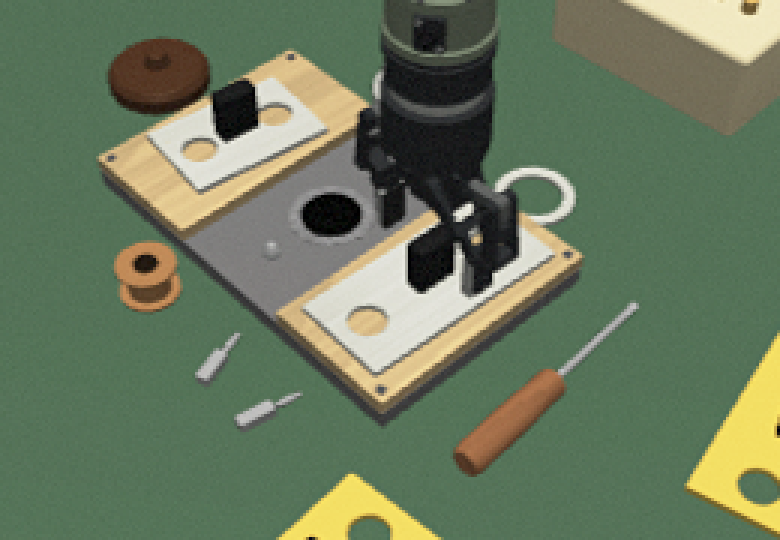

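View pics/wrist1.png

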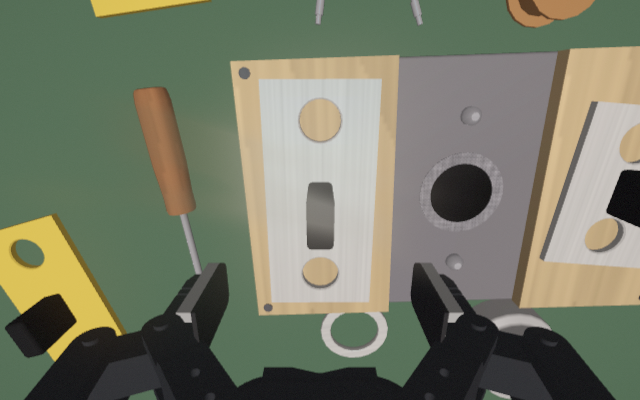

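The wrist view from above shows the plate squared up under the jaws, with the grip at (320,215) midway between the fingers. The side crop shows the fingers straddling the grip, but the grip looks slightly off along x, so I'll check that by triangulation.

Run:
```python
from h import *
from rig import manip
for n in ("side","scene","wrist"):
    s=np.load(n+".npy",allow_pickle=True).item()
    B=[[.498+dx,-.0945+dy,z] for dx in(-.018,.018) for dy in(-.009,.009) for z in (.036,.08)]
    p=proj(s,B); print(n,"pred bbox",p.min(0).round(1),p.max(0).round(1))
    x0,y0=p.min(0).astype(int)-12; x1,y1=p.max(0).astype(int)+12
    V=s["pixels"].max(2)[y0:y1,x0:x1]; m=(V<70).astype(np.uint8)
    k,l,st,c=cv2.connectedComponentsWithStats(m); 
    for i in range(1,k):
        if st[i,4]>60: print("   seen",st[i,0]+x0,st[i,1]+y0,st[i,0]+st[i,2]+x0,st[i,1]+st[i,3]+y0)
s=manip.snapshot("side")
print(proj(s,[[.4984,-.0946-.0425,.047+.013],[.4984,-.0946+.0425,.06],[.498,-.0945,.066]]))
```

```text
side pred bbox [334.1 172.4] [351.8 198.5]
   seen 336 175 352 197
scene pred bbox [329.7 220.5] [339.  244.4]
   seen 332 222 339 243
wrist pred bbox [251.2 242.7] [290.3 277. ]
   seen 255 250 290 277
[[356.75510679 195.15499829]
 [329.89486563 174.88968774]
 [342.93684236 182.99610914]]
```

The grip matches its predicted position to within about 2 px in all three views. I'll grab it.

Run:
```python
from h import *
from rig import manip
manip.grab(60); 
print(manip.read_t(),manip.read_opening(),manip.read_eef_pos(),manip.read_contact_force())
f=int(open("f.txt").read())
manip.move_l([.499,-.06,.1205],att(-1.7,f),vel=.05)
print(manip.read_t(),manip.read_opening(),manip.read_eef_pos(),manip.read_contact_force())
s=manip.snapshot("side"); cv2.imwrite("pics/side3.png",s["pixels"][100:280,200:460,::-1].repeat(3,0).repeat(3,1))
s=manip.snapshot("wrist"); cv2.imwrite("pics/wrist3.png",s["pixels"][:,:,::-1])
```

```text
3.95 0.2024595516030124 [ 0.49815971 -0.09442969  0.12019759] [0.5732211  0.94754916 2.95282393]
4.7917 0.20147344019850388 [ 0.49873786 -0.05960978  0.12024824] [-0.37574136 -0.56443537 -2.43067151]
```

View pics/side3.png

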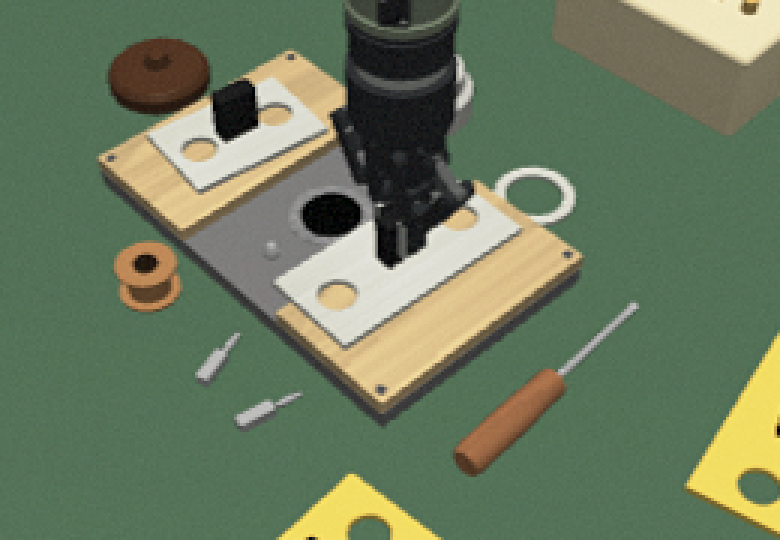

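View pics/wrist3.png

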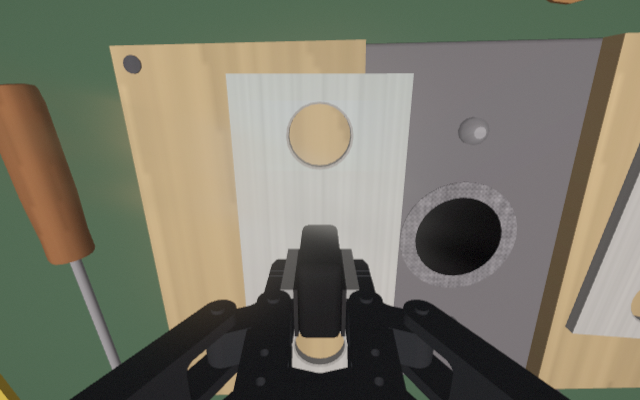

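The side and wrist views show the plate gripped, lying flat and partly out over the bay, with its hole at (320,134) in the wrist view. I'll slide on to the port at ledge height and look before lowering.

Run:
```python
from h import *
from rig import manip
f=int(open("f.txt").read())
manip.move_l([.501,.0203,.1205],att(-.4,f),vel=.05)
print(manip.read_t(),manip.read_opening(),manip.read_eef_pos(),manip.read_contact_force())
s=manip.snapshot("side"); cv2.imwrite("pics/side4.png",s["pixels"][100:280,200:460,::-1].repeat(3,0).repeat(3,1))
H,S,V=masks(s); al=cv2.morphologyEx(((S<45)&(V>150)).astype(np.uint8)*255,cv2.MORPH_OPEN,np.ones((3,3)))
[print("  ",r) for r in rect(s,al,.036)]
s=manip.snapshot("wrist"); cv2.imwrite("pics/wrist4.png",s["pixels"][:,:,::-1])
```

```text
6.65 0.20297344219213545 [0.5010035  0.02007628 0.12049938] [-0.4123089  -0.34720041 -3.00711629]
   (array([501.7,  19.4]), 181.1, 85.6, -0.52, array([311., 168.]))
   (array([485.5, 136.5]), 102.3, 83.9, -5.65, array([272., 148.]))
   (array([ 981.5, -302.9]), 538.3, 152.6, 90.0, array([556., 147.]))
   (array([981.3, 223.2]), 555.5, 151.8, 89.72, array([397.,  58.]))
```

View pics/side4.png

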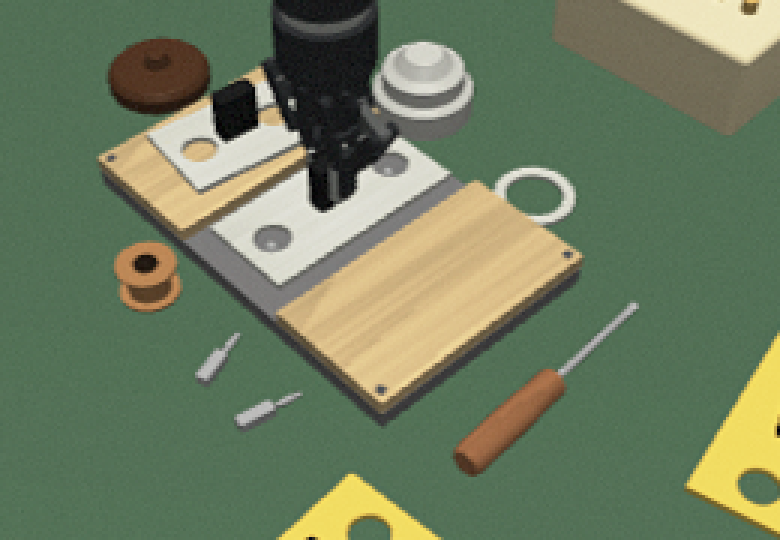

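View pics/wrist4.png

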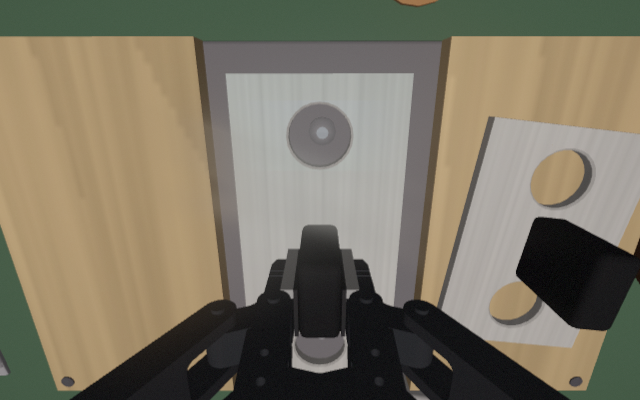

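The wrist view shows the near pin at (322,132), centred in its hole at (320,134). In the side crop, pins show inside both holes. I'll lower it.

Run:
```python
from h import *
from rig import manip
f=int(open("f.txt").read())
for z in (.1135,.1095,.1085):
    manip.move_l([.501,.0203,z],att(-.4,f),vel=.03)
    print(manip.read_t(),manip.read_eef_pos(),manip.read_contact_force())
    if manip.read_contact_force()[2]>8: break
s=manip.snapshot("side"); cv2.imwrite("pics/side5.png",s["pixels"][100:280,200:460,::-1].repeat(3,0).repeat(3,1))
s=manip.snapshot("wrist"); cv2.imwrite("pics/wrist5.png",s["pixels"][:,:,::-1])
```

```text
7.1333 [0.50070383 0.02030045 0.11315281] [ 0.69619097  0.13447627 -2.52718643]
7.4167 [0.50082679 0.02033581 0.10928897] [-0.24995785 -0.8018368  -2.70839028]
7.6667 [0.50100115 0.02029006 0.1084934 ] [-0.13552153 -0.18219609 -3.11624968]
```

View pics/wrist5.png

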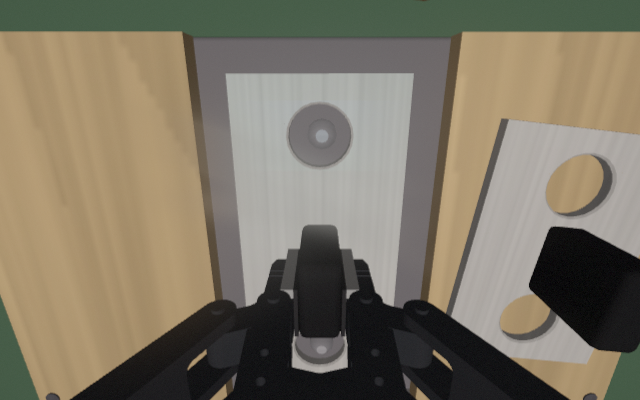

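View pics/side5.png

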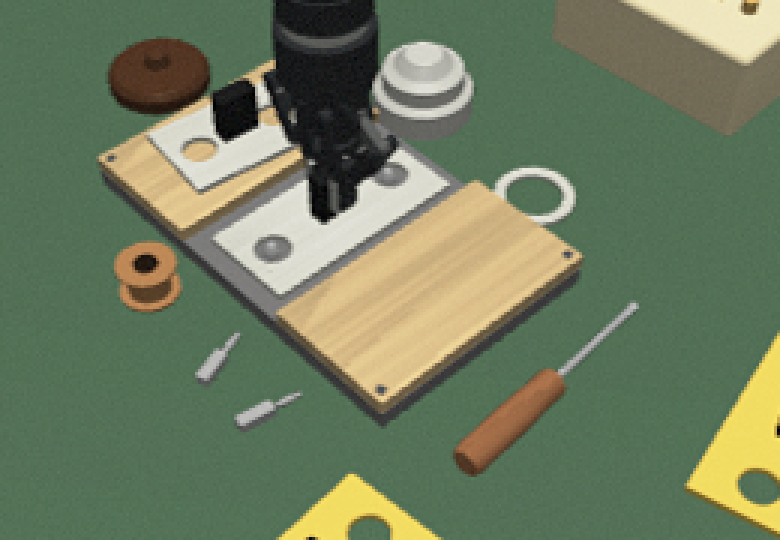

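Both pins are showing in the holes (wrist (322,135) and (322,349)), and the force still reads only the plate's weight. I'll lower it to contact, release, back off and check.

Run:
```python
from h import *
from rig import manip
f=int(open("f.txt").read())
z=.1085
while z>.1045:
    z-=.0005
    manip.move_l([.501,.0203,z],att(-.4,f),vel=.02)
    F=manip.read_contact_force()
    if F[2]>1: break
print(manip.read_t(),z,manip.read_eef_pos(),F)
manip.release(); manip.wait(.2)
manip.move_l([.501,.0203,.20],vel=.1)
q=np.array(manip.read_qpos()); print(manip.read_t(),manip.read_contact_force())
s=manip.snapshot("wrist"); cv2.imwrite("pics/wrist6.png",s["pixels"][:,:,::-1])
for n in ("side","scene"):
    s=manip.snapshot(n); H,S,V=masks(s); al=cv2.morphologyEx(((S<45)&(V>150)).astype(np.uint8)*255,cv2.MORPH_OPEN,np.ones((3,3)))
    print(n,"z.024");[print("  ",r) for r in rect(s,al,.024)]
    print(n,"z.036");[print("  ",r) for r in rect(s,al,.036)]
    if n=="side": cv2.imwrite("pics/side6.png",s["pixels"][100:280,200:460,::-1].repeat(3,0).repeat(3,1))
```

```text
8.2667 0.1075 [0.50112641 0.02027194 0.10818456] [-2.02821956  0.36326005  4.50706807]
10.2083 [ 0.06819363 -0.40263946  0.46228162]
side z.024
   (array([501.8,  19.5]), 181.3, 85.6, -0.21, array([310., 170.]))
   (array([505.1, 146.2]), 129.4, 85.2, -6.85, array([278., 145.]))
   (array([ 997.3, -305.4]), 533.0, 155.6, 90.0, array([557., 148.]))
   (array([997., 265.]), 526.5, 154.2, 89.72, array([389.,  55.]))
side z.036
   (array([494. ,  10.1]), 178.5, 84.3, -0.21, array([310., 170.]))
   (array([497.2, 134.8]), 127.4, 83.9, -6.85, array([278., 145.]))
   (array([ 981.7, -309.7]), 524.7, 153.2, 90.0, array([557., 148.]))
   (array([981.4, 251.8]), 518.3, 151.8, 89.72, array([389.,  55.]))
scene z.024
   (array([650.7, -66.8]), 65.4, 63.7, -4.19, array([352., 303.]))
   (array([657.5,  80.8]), 84.8, 84.8, 86.7, array([422., 302.]))
   (array([489.4, 140.7]), 128.3, 85.6, -6.93, array([434., 233.]))
   (array([498.9,  21.1]), 181.2, 85.1, -0.43, array([384., 240.]))
scene z.036
   (array([654.9, -67.8]), 64.4, 62.8, -4.19, array([352., 303.]))
   (array([661.6,  77.7]), 83.6, 83.5, 86.7, array([422., 302.]))
   (array([496. , 136.7]), 126.5, 84.3, -6.93, array([434., 233.]))
   (array([505.4,  18.8]), 178.6, 83.9, -0.43, array([384., 240.]))
```

View pics/side6.png

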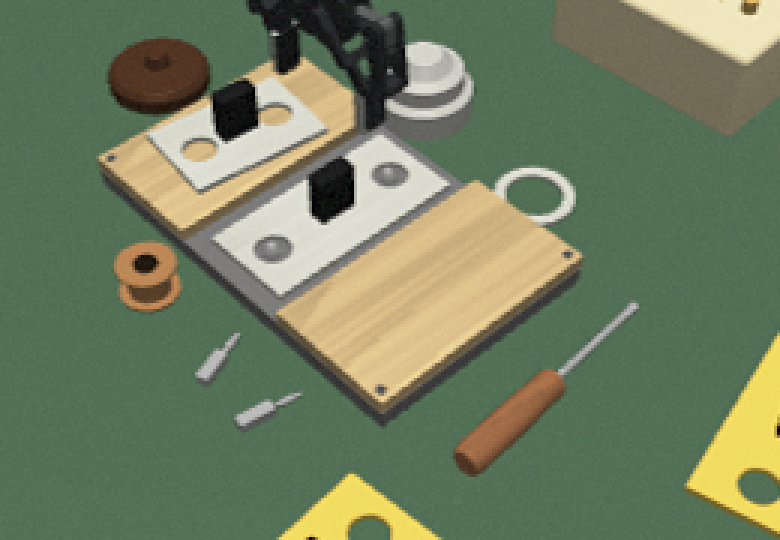

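View pics/wrist6.png

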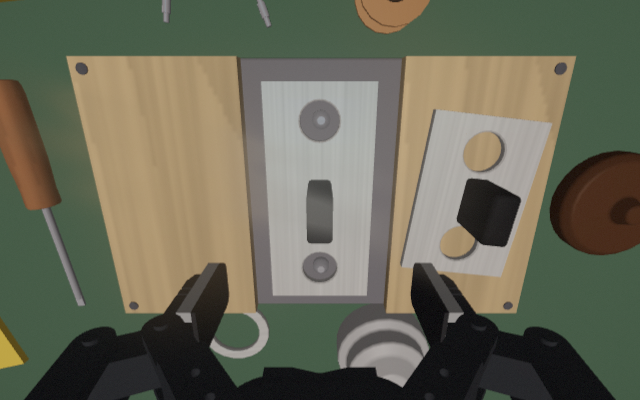

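The wrist and side views show the plate flat in the bay with both pins through its holes (wrist (321,121) and (321,266)) and the gripper clear. The two fixed cameras agree on the plate's position only if its top face is at 24 mm, which is the seated height.

Run:
```python
from rig import manip
manip.job_done(); print(manip.read_t())
```

```text
the job is handed in; nothing more can be done
the job is handed in; nothing more can be done
```

I took the long plate from the −y ledge by its grip, slid it sideways at ledge height over the port and lowered it onto the pins. I let go once it touched the bay floor, backed the gripper clear and handed the job in at about 10 s.

Last checks, just before handing in:
- **Long plate position:** its middle is within about 2–3 mm of the port, with yaw −0.2 to −0.4° against the fixture's −0.4°. Both pins are visible through the holes.
- **Seated height:** the side and scene cameras agree to about 3 mm when the plate's top face is taken at 24 mm (seated), and differ by 11–14 mm if it is taken at ledge height.
- **Short plate:** it moved less than 1 mm in both fixed cameras.
- **Force:** the reading was near zero with the gripper clear, and peaked at about 5 N when the plate touched down.

No check failed. The two fixed cameras kept the same 2–3 mm offset from each other that they had at the start, which is about the stated calibration error. The job reports no verdict, so I can't confirm the result beyond these checks.

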